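Make up an injection kit and a dressing kit on the treatment trolley

TASK

Make up the injection kit in the long narrow tray: lay the syringe flat in its long bay and stand the small vial in its short bay. Make up the dressing kit in the square tray: lay the forceps flat in its long bay, and stand the tall vial and the little steel cup upright in its two small bays, one in each, whichever way round. Set the glass vials down without dropping them, and leave the hand-rub bottle, the glove box and the pen cup where they are.

Things in the scene. Friction and masses are not known exactly. Their poses are not given: they have to be found in the camera images.
- long_tray: Long narrow open steel tray, 78 x 214 mm, 14 mm high, fixed. Floor 3 mm thick; walls and divider 4 mm thick, as high as the rim. Origin: centre of the underside, z up; x across the tray, y along it. Two bays: the long bay (70 mm in x, 140 mm in y, centre at x 0, y -33 mm) and the short bay (70 mm in x, 62 mm in y, centre at x 0, y +72 mm).
- square_tray: Nearly square open steel tray, 144 mm (x) by 148 mm (y), 14 mm high, fixed. Floor 3 mm thick; walls and dividers 4 mm thick, as high as the rim. Origin: centre of the underside, z up. Three bays: the long bay (70 mm in x, 140 mm in y, centre at x -33 mm, y 0) and two small bays (62 mm in x, 68 mm in y, centres at x +37 mm, y +36 and -36 mm).
- syringe: Capped plastic syringe, no needle, white with grey cap, lying, 112 mm long, 30 g. Origin: on its axis, halfway along, 11 mm above its support; x along the axis to the cap. Barrel 22 mm in diameter from x -27 to +40 mm (grip across it near x +5 mm). Flange 34 mm wide, 22 mm high at x -28 mm stops it rolling; thin plunger, 20 mm disc at x -56 mm; cap 10 mm in diameter.
- forceps: Steel thumb forceps (tweezers) lying flat, rigid, 118 mm long, 10 mm high, 30 g. Origin: middle of the underside, z up; x runs along them to the tips. The arms are parallel and 20 mm wide over all from x -25 to +22 mm (grip across there, at the origin); they narrow to both ends.
- small_vial: Small amber glass vial with white label and aluminium cap, standing, 28 mm in diameter, 44 mm high, 30 g; the body is straight up to 28 mm height, the cap (24 mm in diameter) is the top 10 mm. Origin: centre of the underside, z up.
- tall_vial: Tall amber glass vial with white label and aluminium cap, standing, 38 mm in diameter, 70 mm high, 80 g; the body is straight up to 54 mm height, the cap (33 mm in diameter) is the top 10 mm. Origin: centre of the underside, z up.
- cup: Small open steel medicine cup, standing, 44 mm outside diameter (straight from 6 mm height up; 40 mm at the foot), 34 mm high, wall 2 mm, 40 g. Grip it across the outside. Origin: centre of the underside, z up.
- pump_bottle: Bystander: white hand-rub pump bottle with a pink band, 68 mm in diameter, 195 mm high. Origin: centre of the underside. Leave alone.
- glove_box: Bystander: white and blue cardboard glove box, 125 x 240 mm, 75 mm high. Origin: centre of the underside. Leave alone.
- pen_cup: Bystander: steel cup with pens, 72 mm in diameter, 90 mm high (pens to 145 mm). Origin: centre of the underside. Leave alone.
Not all that is in view belongs to the job. Leave any green look-alike of the long_tray alone.

How it is judged:
At the end, for the whole second after the job is handed in: Syringe and small vial rest in the long and short bay of the long tray; forceps in the long bay, tall vial and cup one in each small bay of the square tray. Each is on the floor (3.5 mm; syringe 6 mm) wholly inside its bay, vials, cup and forceps level to 0.12 rad, all let go and at rest (x of syringe in the frame of long_tray between -0.026 and 0.026 m and y of syringe in the frame of long_tray between -0.049 and -0.017 m and z of syringe in the frame of long_tray between 0.011 and 0.02 m and x of small_vial in the frame of long_tray between -0.023 and 0.023 m and y of small_vial in the frame of long_tray between 0.053 and 0.091 m and z of small_vial in the frame of long_tray between 0.001 and 0.0065 m and angle between each of small_vial, forceps's own z axis and vertical below 0.12 rad and x of forceps in the frame of square_tray between -0.06 and -0.006 m and y of forceps in the frame of square_tray between -0.0125 and 0.0125 m and z of forceps in the frame of square_tray between 0.001 and 0.0065 m and (((x of tall_vial in the frame of square_tray between 0.023 and 0.051 m and y of tall_vial in the frame of square_tray between 0.019 and 0.053 m and z of tall_vial in the frame of square_tray between 0.001 and 0.0065 m and angle between tall_vial's own z axis and vertical below 0.12 rad) and (x of cup in the frame of square_tray between 0.025 and 0.049 m and y of cup in the frame of square_tray between -0.051 and -0.021 m and z of cup in the frame of square_tray between 0.001 and 0.0065 m and angle between cup's own z axis and vertical below 0.12 rad)) or ((x of tall_vial in the frame of square_tray between 0.023 and 0.051 m and y of tall_vial in the frame of square_tray between -0.053 and -0.019 m and z of tall_vial in the frame of square_tray between 0.001 and 0.0065 m and angle between tall_vial's own z axis and vertical below 0.12 rad) and (x of cup in the frame of square_tray between 0.025 and 0.049 m and y of cup in the frame of square_tray between 0.021 and 0.051 m and z of cup in the frame of square_tray between 0.001 and 0.0065 m and angle between cup's own z axis and vertical below 0.12 rad))) and linear speed of each of syringe, small_vial, forceps, tall_vial, cup below 0.02 m/s and angular speed of each of syringe, small_vial, forceps, tall_vial, cup below 0.3 rad/s); the robot touches nothing.
It fails at once if the hand-rub bottle is moved by more than 30 mm (distance of pump_bottle from where it was at the start of the episode above 0.03 m).
It fails at once if the glove box is moved by more than 30 mm (distance of glove_box from where it was at the start of the episode above 0.03 m).
It fails at once if the pen cup is moved by more than 30 mm (distance of pen_cup from where it was at the start of the episode above 0.03 m).
It fails at once if the small vial is dropped (falls out of the gripper at more than 0.6 m/s, about 20 mm of free fall) (linear speed of small_vial above 0.6 m/s and contact force between the fingers and small_vial below 0.05 N).
It fails at once if the tall vial is dropped (falls out of the gripper at more than 0.6 m/s, about 20 mm of free fall) (linear speed of tall_vial above 0.6 m/s and contact force between the fingers and tall_vial below 0.05 N).
It also fails if it takes over 118 s, if anything falls off the work surface, if the arm or the gripper's body presses on something with over 40 N, if the wrist force passes 120 N, or if a joint passes its speed limit or range.

ROBOT

A 6-joint arm with a two-finger parallel gripper is mounted at the origin on the work surface. World frame = base frame: x ahead of the robot, y to its left, z up, the work surface at z = 0. Lengths are in m, angles in rad, forces in N, time in s.
With the tool pointing down it reaches from about 0.25 to 0.8 m from the base axis. Payload 3.9 kg.
Tool frame: the origin (TCP) lies between the finger pads; the fingertips stand 8 mm ahead of it and the grasp point (between the pads) lies 11 mm behind it (bot.tip_extent is the distance from the TCP to the fingertips, in m); z points along the fingers, y is the direction in which the jaws open and shut (so a half turn about z gives the same grasp; the last joint's range is limited). The gripper opens to 85 mm and grips with 20 to 120 N. Pads are 22 mm wide; open, the fingers measure 114 mm over their backs; the gripper's body (76 mm by 85 mm) begins 54 mm behind the grasp point. The pads swing forward as they close: fully open they stand 13 mm farther back than shut.
Start: joints at [1.148, 0.26, -0.138, 1.173, 0, 1.571], TCP at [0.215, 0.479, 0.239] pointing down, gripper open.
Joint ranges: [-2.78, 2.78], [-0.83, 1.72], [-1.28, 1.37], [-1.9, 2.12], [-1.57, 1.48], [-3.14, 3.14]. Speed limits (rad/s): [2.57, 2.57, 3.14, 3.14, 3.14, 3.14].

INTERFACE

Orientations are given as a unit quaternion [w, x, y, z].
In Python, from station import bot gives the robot as it stands. Calls block until the motion is done:
- bot.move_pose(position, orientation): joint-space move of the TCP to a pose.
- bot.movel(position, orientation=None, feed=0.15): straight line of the TCP; orientation=None keeps the orientation; feed is the mean speed in m/s.
- bot.set_joints(angles): joint-space move.
- bot.release() and bot.close(strength=None): open the fingers fully, or close them until they stop; strength is the grip in N (None keeps the last).
- bot.sleep(seconds).
- bot.inverse_kinematics(position, orientation): joint angles nearest the present ones, or None.
- bot.read_state(): the state.
- bot.capture(name): name is "side" or "top" or "wrist"; returns a dict with "pixels" (420x560x3 uint8, red, green, blue), "vertical_fov" (degrees; the focal length in pixels is half the picture's height over the tangent of half this angle, whatever the lens; pixels are square), "cx", "cy" (the principal point, pixels), "rvec" (rotation vector, rad) and "tvec" (3), from world to camera coordinates, as OpenCV has them; the wrist camera has in their place "tool_from_camera" (4x4, takes a point from camera to tool coordinates, whose origin is the TCP and whose axes are the flange's). Camera axes: x right, y down, z forward; pixel columns grow to the right and rows downward; lengths in m; the calibration is good to about 2 mm. A picture is of the moment at which its call begins: read the wrist's pose just before it. There is no depth.
A pose or a line that the arm cannot do raises bot.IKError and nothing moves.
- bot.close_job(): hands the job in, once; it reports no verdict.
The state is a dict: "time_s": time; "joint_positions": joint angles; "joint_vel": joint speeds; "effort": joint torques, N m; "eef_pos": TCP position; "ee_rot": TCP orientation; "wrist_force": force on the tool from outside, world axes, zero at the start; "moment": the same for the moment, N m; "opening": finger opening in m.
Only numpy, scipy, OpenCV 4.12 (cv2) and the standard library are available. Lean on these libraries where they do the work, as an engineer would, in place of code of your own. Each camera call takes 0.05 s, during which the arm holds its last target.

## Working session

There is one attempt and no reset: what is moved stays moved. The work goes in short steps, each a Python script; the robot and the scene stay as the last script left them, time stands still between calls to the robot, and variables do not carry over. Pictures are saved under pics/ and viewed, and the job is handed in when it is done.

```bash
mkdir -p pics; ls; python3 - <<'E'
from station import bot
import cv2
for n in("top","side","wrist"):
    c=bot.capture(n); cv2.imwrite(f"pics/{n}0.png",c["pixels"][:,:,::-1])
    print(n,{k:v for k,v in c.items() if k!="pixels"})
print(bot.read_state(),bot.tip_extent)
E
```

```text
pics
top {'vertical_fov': 44.31369401100593, 'cx': 275.57160313646534, 'cy': 212.85755054880414, 'rvec': array([ 2.14800348, -2.12394332,  0.15749227]), 'tvec': array([0.08653227, 0.52734706, 1.71940102])}
side {'vertical_fov': 42.422541137622, 'cx': 283.9571267127826, 'cy': 217.80328924736094, 'rvec': array([ 2.0082    , -0.60813196,  0.38163809]), 'tvec': array([-0.39732911,  0.21964715,  1.10422309])}
wrist {'vertical_fov': 64.5472511903533, 'cx': 281.22226226632296, 'cy': 214.1036157371717, 'tool_from_camera': array([[-6.50634717e-04, -9.57021229e-01, -2.90017145e-01,
         7.33049358e-02],
       [ 9.99999788e-01, -6.28341383e-04, -1.69984903e-04,
         4.71767511e-04],
       [-1.95506126e-05, -2.90017194e-01,  9.57021435e-01,
        -1.34902670e-01],
       [ 0.00000000e+00,  0.00000000e+00,  0.00000000e+00,
         1.00000000e+00]])}
{'time_s': 0.15, 'joint_positions': array([ 1.14800693e+00,  2.60545181e-01, -1.39076714e-01,  1.17268012e+00,
        1.89656687e-05,  1.57078550e+00]), 'joint_vel': array([-0.00141147, -0.00290705,  0.00303372, -0.0014416 ,  0.00136041,
        0.00125308]), 'effort': array([ 1.87183184e-05, -4.06006873e+01,  2.54165894e+01,  1.26991072e-02,
       -2.47989840e-05,  2.56909169e-05]), 'eef_pos': array([0.21519814, 0.47831501, 0.23864827]), 'ee_rot': array([-1.67240189e-04,  2.09818412e-01,  9.77740082e-01, -7.34094130e-04]), 'wrist_force': array([ 0.16205778, -0.17445115,  0.20855636]), 'moment': array([-0.01703008,  0.02977859,  0.03714853]), 'opening': 0.08521305170405759} 0.008
```

View pics/top0.png

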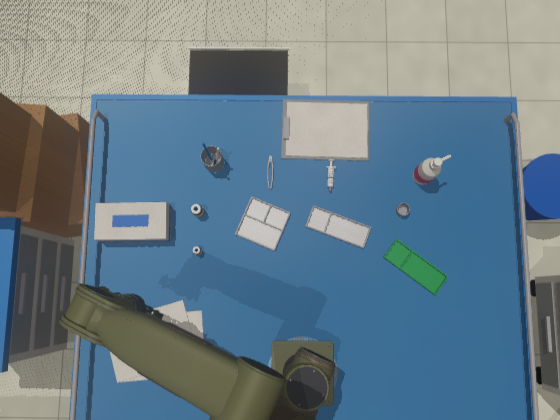

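View pics/side0.png

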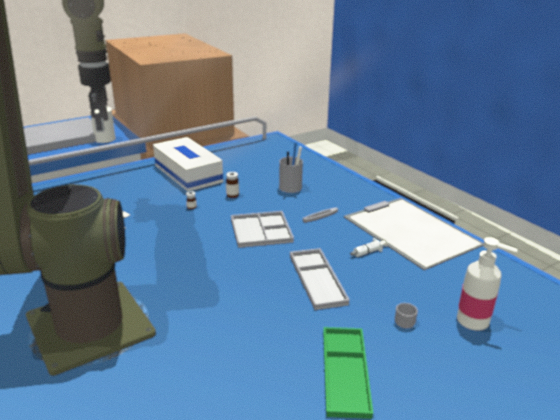

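View pics/wrist0.png

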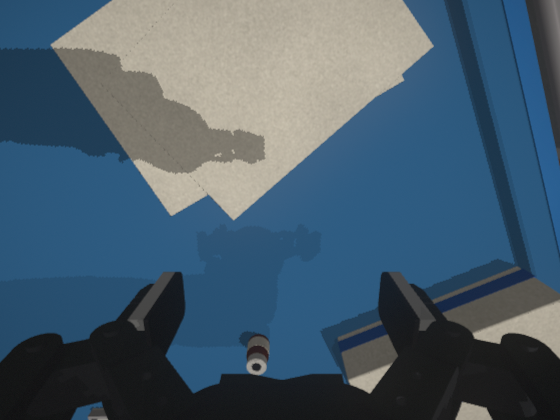

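```bash
cat > h.py <<'E'
from station import bot
import numpy as np, cv2
from scipy.spatial.transform import Rotation as R
def K(c):
    f=210/np.tan(np.radians(c["vertical_fov"]/2)); return f,c["cx"],c["cy"]
def cam(c,st=None):
    """returns Rwc (cam->world), origin"""
    if "rvec" in c:
        Rm=cv2.Rodrigues(np.array(c["rvec"]))[0]; return Rm.T,-Rm.T@np.array(c["tvec"])
    q=st["ee_rot"]; Rt=R.from_quat([q[1],q[2],q[3],q[0]]).as_matrix()
    T=np.array(c["tool_from_camera"]); return Rt@T[:3,:3], Rt@T[:3,3]+st["eef_pos"]
def pix2w(c,uv,z,st=None):
    f,cx,cy=K(c);Rw,o=cam(c,st); out=[]
    for u,v in np.atleast_2d(uv):
        d=Rw@np.array([(u-cx)/f,(v-cy)/f,1.]); out.append((o+d*(z-o[2])/d[2])[:2])
    return np.array(out)
def w2pix(c,P,st=None):
    f,cx,cy=K(c);Rw,o=cam(c,st); p=(np.atleast_2d(P)-o)@Rw
    return p[:,:2]/p[:,2:]*f+[cx,cy]
def down(yaw):
    """tool z down, jaw axis (tool y) at world angle yaw"""
    y=np.array([np.cos(yaw),np.sin(yaw),0]); z=np.array([0,0,-1.]); x=np.cross(y,z)
    q=R.from_matrix(np.c_[x,y,z]).as_quat(); return [q[3],q[0],q[1],q[2]]
def save(c,name): cv2.imwrite(f"pics/{name}.png",np.ascontiguousarray(c["pixels"][:,:,::-1]))
E
python3 - <<'E'
from h import *
c=bot.capture("top")
for n,uv,z in [("forceps",(270,172),.01),("syringe",(331,175),.01),("cup",(403,210),.034),("tall",(196.5,209),.07),("small",(197,250),.044),("sq",(264,223),.014),("long",(338,227),.014),("green",(415,267),.014),("pen",(212,158),.09),("pump",(428,172),.1),("glove",(132,221),.075)]:
    print(n,pix2w(c,uv,z).round(3))
im=c["pixels"][130:290,180:440,::-1]; cv2.imwrite("pics/top_c.png",cv2.resize(im,None,fx=3,fy=3,interpolation=cv2.INTER_CUBIC))
E
```

```text
forceps [[0.677 0.114]]
syringe [[ 0.668 -0.1  ]]
cup [[ 0.542 -0.344]]
tall [[0.532 0.359]]
small [[0.396 0.356]]
sq [[0.495 0.132]]
long [[ 0.484 -0.123]]
green [[ 0.349 -0.384]]
pen [[0.704 0.309]]
pump [[ 0.66  -0.415]]
glove [[0.488 0.573]]
```

View pics/top_c.png

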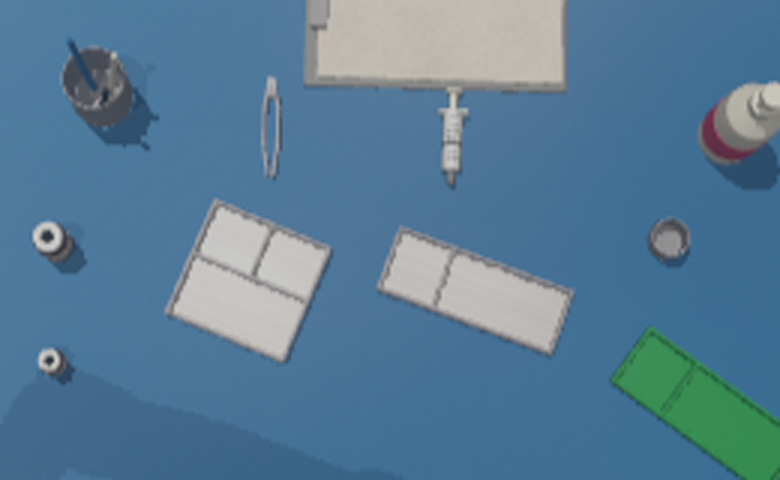

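```bash
python3 - <<'E'
from h import *
import pickle
q=down(0.0)
out=[]
for i,p in enumerate([(.50,.27,.26),(.56,.03,.26),(.56,-.19,.26),(.53,-.40,.26)]):
    try:
        bot.move_pose(list(p),q)
    except bot.IKError as e: print(i,e); continue
    bot.sleep(.2)
    st=bot.read_state(); c=bot.capture("wrist"); out.append((st,c)); save(c,f"w{i}")
    print(i,st["time_s"],st["joint_positions"].round(2),np.abs(st["joint_vel"]).max())
    for n,P in dict(forceps=(.677,.114,.01),syr=(.668,-.1,.01),cup=(.542,-.344,.034),tall=(.532,.359,.07),small=(.396,.356,.044),sq=(.495,.132,.014),long=(.484,-.123,.014)).items():
        u=w2pix(c,P,st)[0]
        if 0<u[0]<560 and 0<u[1]<420: print(n,u.round())
pickle.dump(out,open("survey.pkl","wb"))
E
```

```text
0 1.725 [0.5  0.33 0.01 1.26 0.   2.07] 0.004473624583496772
forceps [416. 298.]
tall [316.  98.]
small [178. 102.]
sq [277. 287.]
1 2.95 [ 0.06  0.31 -0.01  1.25  0.    1.62] 0.0036919805520423225
forceps [387. 106.]
syr [365. 280.]
sq [220.  87.]
long [222. 298.]
2 4.0833 [-0.32  0.37  0.07  1.28  0.    1.24] 0.0033775263855069584
syr [379. 100.]
cup [266. 307.]
long [212. 122.]
3 5.1917 [-0.64  0.5   0.29  1.36  0.    0.92] 0.003947867503228646
cup [291. 133.]
```

View pics/w0.png

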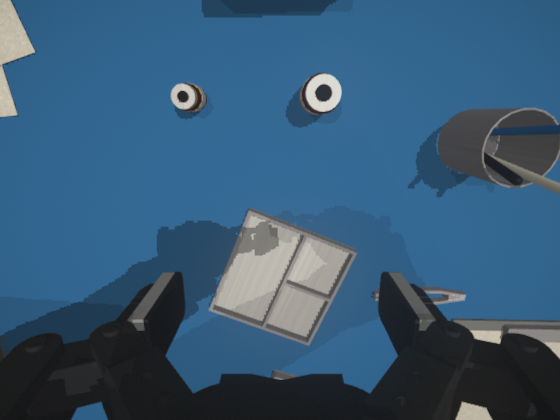

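View pics/w1.png

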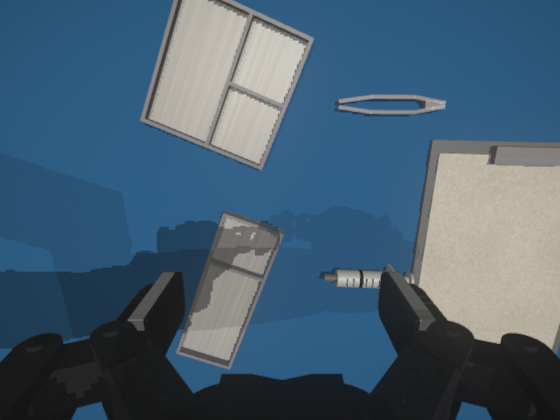

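View pics/w2.png

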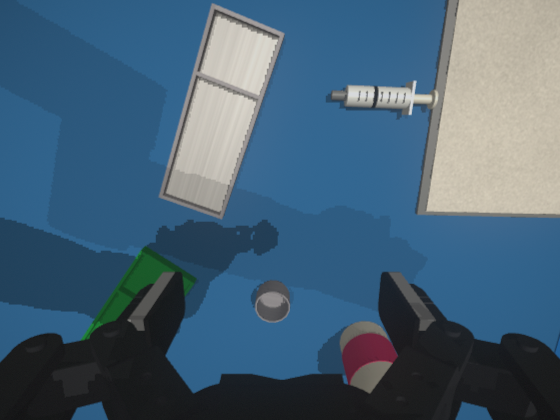

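View pics/w3.png

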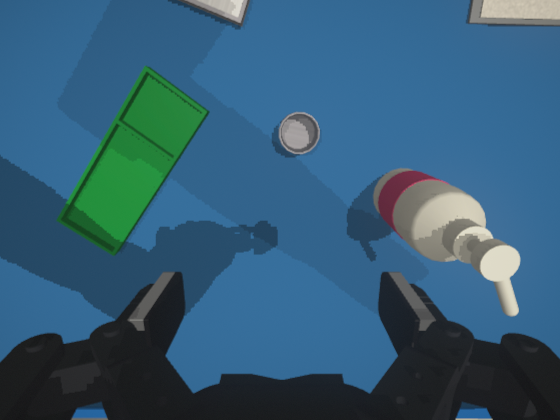

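```bash
python3 - <<'E'
from h import *
def crop(n,x,y,w,h,s):
    im=cv2.imread(f"pics/{n}.png")[y:y+h,x:x+w]; return cv2.resize(im,None,fx=s,fy=s,interpolation=cv2.INTER_CUBIC)
cv2.imwrite("pics/c_sq.png",crop("w1",130,0,190,180,3.3))
cv2.imwrite("pics/c_lg.png",crop("w2",150,0,150,225,2.6))
cv2.imwrite("pics/c_fs.png",np.vstack([crop("w1",325,80,130,50,5),crop("w2",320,70,130,60,5)]))
cv2.imwrite("pics/c_v.png",np.hstack([crop("w0",160,70,60,60,4),crop("w0",290,60,65,60,4),crop("w3",265,100,65,60,4)]))
E
```

```text
(no output)
```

View pics/c_sq.png

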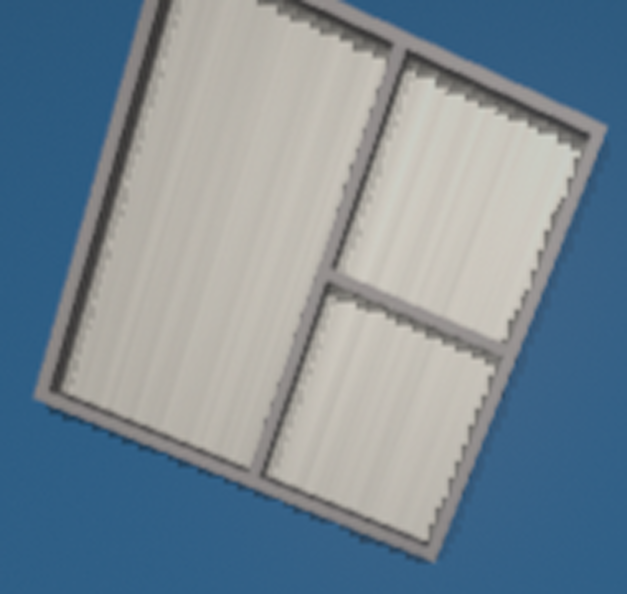

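View pics/c_lg.png

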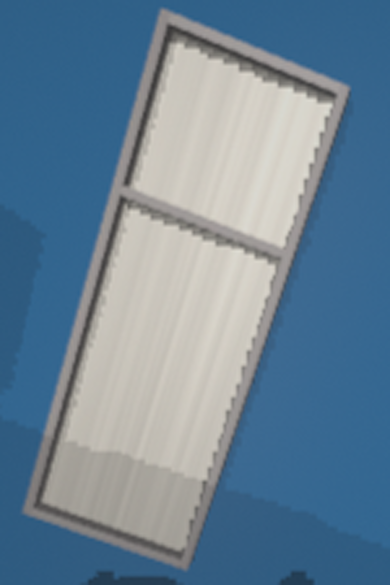

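View pics/c_fs.png

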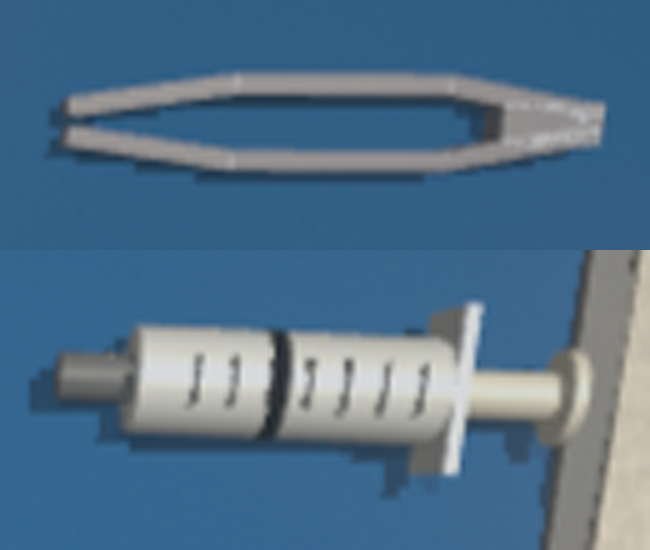

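View pics/c_v.png

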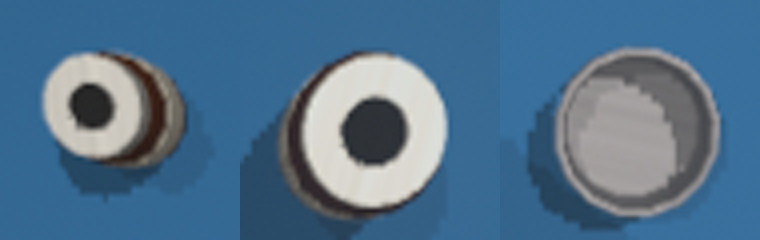

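```bash
cat > fit.py <<'E'
from h import *
import pickle
from scipy.optimize import least_squares
S=pickle.load(open("survey.pkl","rb"))
def fit(model,obs,x0):
    """model Nx3 local; obs list of (view,idx,uv)"""
    def W(p):
        c,s=np.cos(p[2]),np.sin(p[2]); m=np.array(model,float)
        return np.c_[p[0]+c*m[:,0]-s*m[:,1],p[1]+s*m[:,0]+c*m[:,1],m[:,2]]
    def f(p):
        w=W(p); return np.concatenate([w2pix(S[v][1],w[i],S[v][0])[0]-uv for v,i,uv in obs])
    r=least_squares(f,x0); return r.x,r.fun.round(1)
def px(x,y,s,X,Y): return np.array([x+(X+.5)/s-.5,y+(Y+.5)/s-.5])
if __name__=="__main__":
    a,b=.072,.074; m=[(-a,-b,.014),(a,-b,.014),(a,b,.014),(-a,b,.014)]
    for vs in [("w1",),("w0",)]:
        o=[]
        if "w1" in vs: o+=[(1,0,px(130,0,3.3,36,400)),(1,1,px(130,0,3.3,433,562)),(1,2,px(130,0,3.3,606,126))]
        if "w0" in vs: o+=[(0,0,(209.5,310)),(0,1,(309,344)),(0,2,(355.5,251.5)),(0,3,(249,208.5))]
        print("sq",vs,*fit(m,o,[.495,.132,-.38]))
    a,b=.039,.107; m=[(-a,-b,.014),(a,-b,.014),(a,b,.014),(-a,b,.014)]
    g=lambda X,Y:px(150,0,2.6,X,Y)
    print("long",*fit(m,[(2,0,g(22,512)),(2,1,g(187,570)),(2,2,g(349,88)),(2,3,g(163,9))],[.484,-.123,-.3]))
    st,c=S[1]; g=lambda X,Y:px(325,80,5,X,Y)
    k=[pix2w(c,g(*q),.010,st)[0] for q in [(62,121),(605,124)]]
    print("forceps ends",k,"mid",(k[0]+k[1])/2,"len",np.linalg.norm(k[0]-k[1]),"yaw",np.arctan2(*(k[0]-k[1])[::-1]))
    print("arm mid", pix2w(c,[g(235,122),g(450,122)],.010,st))
    st,c=S[2]; g=lambda X,Y:px(320,70,5,X,Y-250)
    k=[pix2w(c,g(*q),.011,st)[0] for q in [(57,374),(568,396)]]
    print("syr ends",k,"mid",(k[0]+k[1])/2,"len",np.linalg.norm(k[0]-k[1]),"yaw",np.arctan2(*(k[0]-k[1])[::-1]))
    st,c=S[0]
    print("small",pix2w(c,px(160,70,4,92,106),.044,st),"tall",pix2w(c,px(290,60,4,374-240,131),.070,st))
    st,c=S[3]; print("cup",pix2w(c,px(265,100,4,638-500,131),.034,st))
E
python3 fit.py
```

```text
sq ('w1',) [ 0.49895763  0.13875342 -0.38664311] [-0.8 -0.   0.6  0.1  0.2 -0. ]
sq ('w0',) [ 0.4993832   0.14029917 -0.38544625] [-0.9 -0.5  0.2  0.5  1.6 -0.3 -0.9  0.5]
long [ 0.49006591 -0.12217549 -0.35835177] [ 0.1  0.2 -0.3  0.1  0.6 -0.1 -0.5 -0.2]
forceps ends [array([0.62168035, 0.11570389]), array([0.74107742, 0.11527634])] mid [0.68137889 0.11549012] len 0.11939783164088948 yaw 3.1380117671347536
arm mid [[0.65971316 0.11555848]
 [0.70695979 0.11563711]]
syr ends [array([ 0.61497009, -0.09440615]), array([ 0.72674996, -0.09873103])] mid [ 0.67086003 -0.09656859] len 0.1118634993590347 yaw 3.1029209501269652
small [[0.40154543 0.36136327]] tall [[0.53825133 0.36361665]]
cup [[ 0.55029261 -0.34335478]]
```

```bash
cat >> h.py <<'E'
SQ=(.4991,.1392,-.386); LG=(.4901,-.1222,-.3584)
def loc(T,x,y):
    c,s=np.cos(T[2]),np.sin(T[2]); return np.array([T[0]+c*x-s*y,T[1]+s*x+c*y])
def say(m):
    s=bot.read_state(); print(m,"t",s["time_s"],"p",s["eef_pos"].round(4),"op",round(s["opening"],4),"F",s["wrist_force"].round(1),flush=True)
def pick(xy,psi,z,grip=40,up=.16):
    q=down(psi)
    bot.move_pose([*xy,.12 if z<.03 else .16],q); bot.movel([*xy,z],feed=.12); say("at")
    bot.close(grip); say("closed"); bot.movel([*xy,up],feed=.15); say("up")
def place(xy,psi,z,up=.16,hover=None):
    q=down(psi); h=hover or z+.06
    bot.move_pose([*xy,h],q); bot.movel([*xy,z],feed=.06); bot.sleep(.2); say("low")
    bot.release(); bot.sleep(.2); say("rel"); bot.movel([*xy,up],feed=.2)
def look(xy,psi,z,name):
    bot.move_pose([*xy,z],down(psi)); bot.sleep(.2); st=bot.read_state(); c=bot.capture("wrist"); save(c,name); return c,st
E
python3 - <<'E'
from h import *
yaw=3.103; a=np.array([np.cos(yaw),np.sin(yaw)]); o=np.array([.6709,-.0966])
pick(o+.005*a,yaw-np.pi/2,.013)
c=bot.capture("side"); save(c,"s1")
c=bot.capture("wrist"); save(c,"w4")
E
```

```text
at t 7.6333 p [ 0.6667 -0.0966  0.0139] op 0.0855 F [-0.4  0.6  1.2]
closed t 8.2417 p [ 0.6662 -0.0964  0.0134] op 0.0202 F [-0.   1.   2.9]
up t 9.375 p [ 0.6652 -0.0963  0.1588] op 0.0202 F [-0.4  1.4 -0.4]
```

View pics/w4.png

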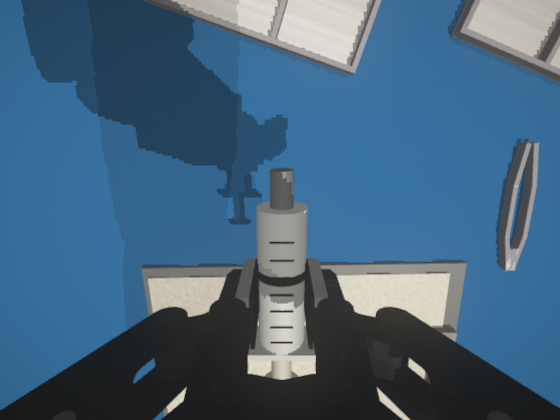

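View pics/s1.png

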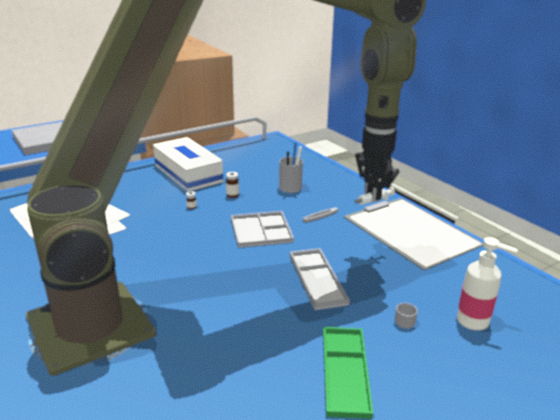

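```bash
python3 - <<'E'
from h import *
yaw=LG[2]-np.pi/2+2*np.pi; a=np.array([np.cos(yaw),np.sin(yaw)])
place(loc(LG,0,-.033)+.005*a,yaw-np.pi/2,.0245)
c=bot.capture("wrist"); save(c,"w5"); st=bot.read_state()
o=(.6814,.1155)
pick(o,3.138-np.pi/2,.0125)
c=bot.capture("wrist"); save(c,"w6")
E
```

```text
low t 12.1083 p [ 0.4771 -0.1579  0.0249] op 0.0202 F [-0.4 -0.1  0.5]
rel t 12.9583 p [ 0.4768 -0.1578  0.0245] op 0.0855 F [-0.9 -0.3  1.2]
at t 16.3917 p [0.6822 0.1155 0.0135] op 0.0855 F [ 0.5 -0.4  1.1]
closed t 17.0083 p [0.6817 0.1156 0.0129] op 0.0182 F [-0.3 -0.8  2.5]
up t 18.1417 p [0.6806 0.1154 0.1587] op 0.0185 F [ 0.4 -0.4 -0.6]
```

View pics/w5.png

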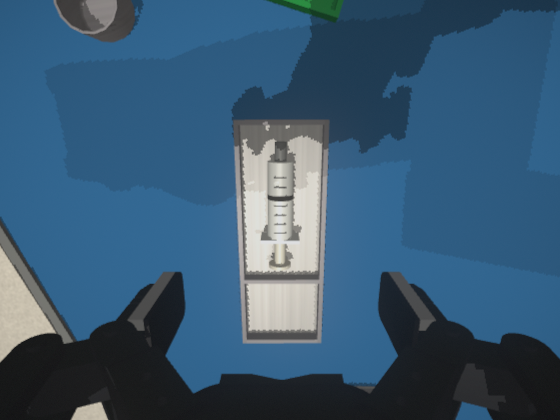

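View pics/w6.png

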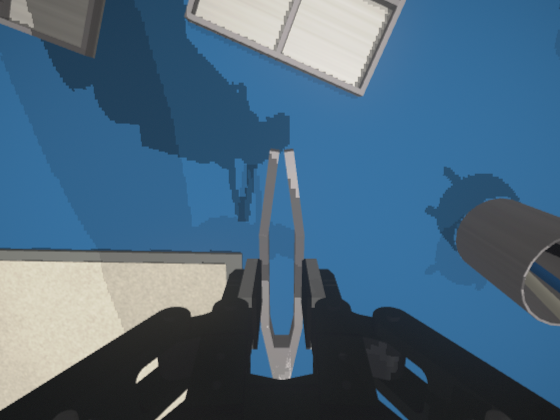

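```bash
python3 - <<'E'
from h import *
yaw=SQ[2]-np.pi/2+2*np.pi
place(loc(SQ,-.033,0),yaw-np.pi/2,.0240)
c=bot.capture("wrist"); save(c,"w7")
pick((.5503,-.3434),1.0,.022,up=.14)
c=bot.capture("wrist"); save(c,"w8")
E
```

```text
low t 20.525 p [0.4688 0.1517 0.0244] op 0.0186 F [ 0.3 -0.5 -0.1]
rel t 21.3833 p [0.4685 0.1516 0.024 ] op 0.0853 F [0.4 0.4 1. ]
at t 25.0583 p [ 0.551  -0.3437  0.0228] op 0.0854 F [0.1 0.1 0.8]
closed t 25.5333 p [ 0.5508 -0.3438  0.0231] op 0.0427 F [-1.7  0.5  6. ]
up t 26.4667 p [ 0.5496 -0.3429  0.1388] op 0.0432 F [ 0.2 -0.2 -0.9]
```

View pics/w7.png

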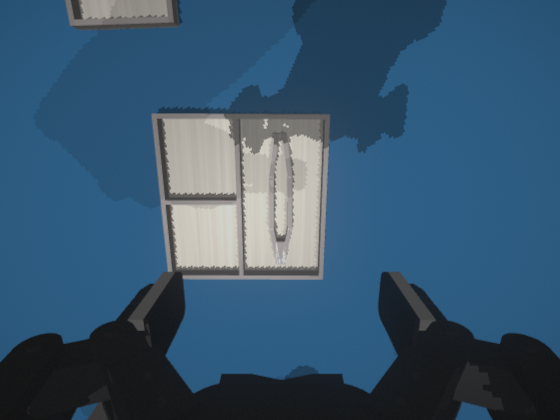

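View pics/w8.png

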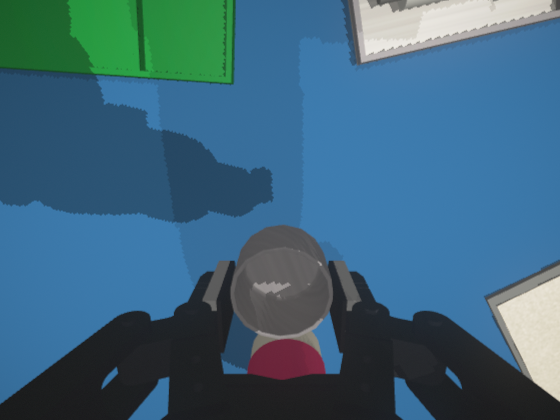

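```bash
python3 - <<'E'
from h import *
place(loc(SQ,.037,-.036),SQ[2]+np.pi,.0268,up=.18)
c=bot.capture("wrist"); save(c,"w9")
pick((.5383,.3636),0,.030,up=.18)
c=bot.capture("wrist"); save(c,"w10")
E
```

```text
low t 29.4833 p [0.5202 0.092  0.0271] op 0.0428 F [ 0.6 -0.1 -0.3]
rel t 30.175 p [0.5198 0.0919 0.0268] op 0.0855 F [-0.2  0.3 -0.6]
at t 35.05 p [0.539  0.3641 0.0309] op 0.0855 F [ 0.2  0.2 -0.4]
closed t 35.5583 p [0.5387 0.3639 0.0306] op 0.0368 F [-0.7  0.2  3.6]
up t 36.7083 p [0.5376 0.3631 0.1788] op 0.037 F [ 0.5 -0.9 -1.4]
```

View pics/w9.png

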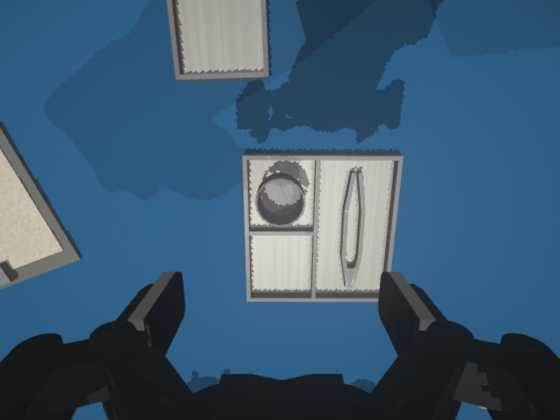

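View pics/w10.png

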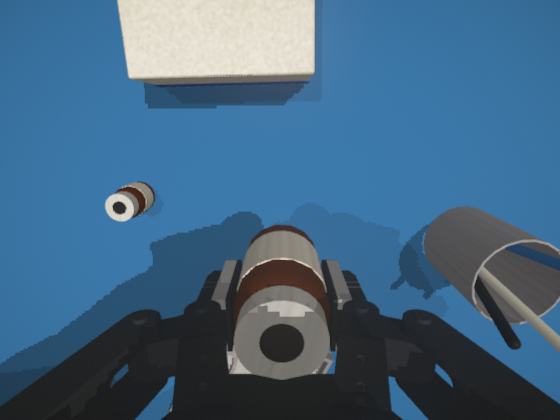

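```bash
python3 - <<'E'
from h import *
place(loc(SQ,.037,.036),SQ[2],.0342,up=.20)
c=bot.capture("wrist"); save(c,"w11")
pick((.4015,.3614),0,.024,up=.16)
c=bot.capture("wrist"); save(c,"w12")
E
```

```text
low t 39.0 p [0.5472 0.1587 0.0345] op 0.0368 F [-0.  -0.  -0.1]
rel t 39.7333 p [0.5469 0.1586 0.0342] op 0.0851 F [-0.4  0.7 -0.5]
at t 42.7333 p [0.4022 0.3617 0.0246] op 0.0858 F [ 0.  -0.4  0.6]
closed t 43.3083 p [0.4017 0.3616 0.0246] op 0.0258 F [-0.1 -1.1  4.7]
up t 44.3667 p [0.4009 0.3609 0.159 ] op 0.026 F [-0.5 -0.  -0.5]
```

View pics/w11.png

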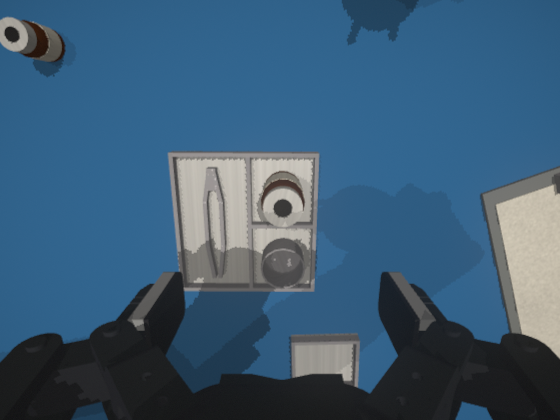

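View pics/w12.png

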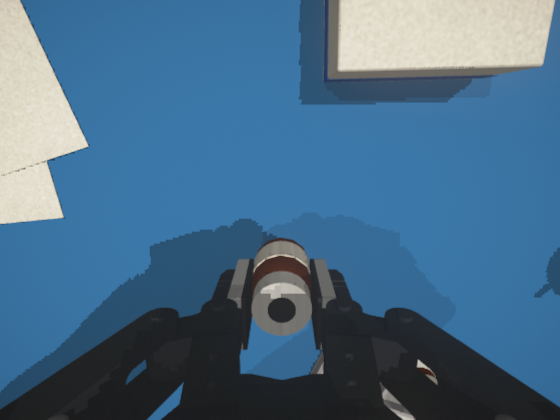

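```bash
python3 - <<'E'
from h import *
s=bot.read_state()["eef_pos"]; bot.movel([s[0],s[1],.22],feed=.2)
place(loc(LG,0,.072),LG[2],.0280,up=.22,hover=.2)
c,st=look(loc(LG,-.06,-.0)+[0,-.12],0,.26,"w13")
c,st=look((.5,.03),0,.28,"w14")
c=bot.capture("side");save(c,"s2"); say("end")
E
```

```text
low t 49.675 p [ 0.5154 -0.0548  0.0281] op 0.0259 F [0.4 0.2 0. ]
rel t 50.4833 p [ 0.5153 -0.0547  0.028 ] op 0.0853 F [1.1 0.9 0.2]
end t 53.9417 p [0.5    0.029  0.2799] op 0.0853 F [-0.2 -0.2 -0.1]
```

View pics/w13.png

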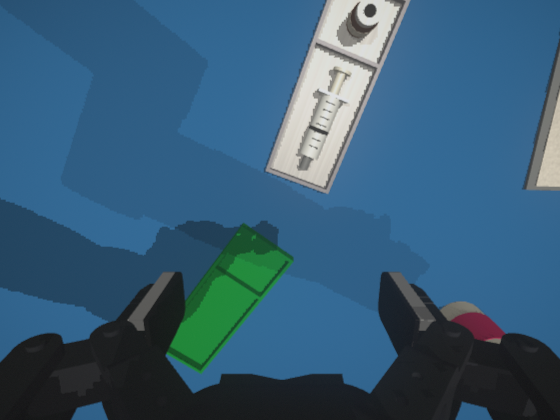

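View pics/w14.png

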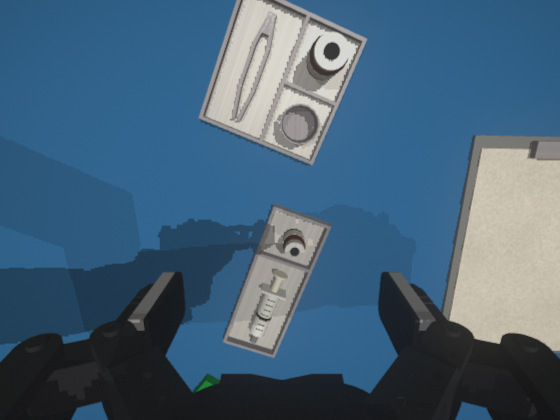

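View pics/s2.png

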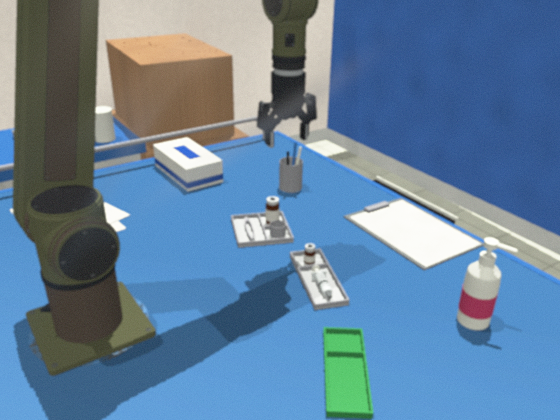

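```bash
python3 - <<'E'
from h import *
def inv(T,p):
    d=np.array(p)-T[:2]; c,s=np.cos(T[2]),np.sin(T[2]); return np.array([c*d[0]+s*d[1],-s*d[0]+c*d[1]]).round(4)
s=bot.read_state(); c=bot.capture("wrist"); save(c,"w15")
f=pix2w(c,[(237,120),(270,14)],.013,s); print("forceps",[inv(SQ,p) for p in f],inv(SQ,f.mean(0)))
print("tall",inv(SQ,pix2w(c,(330,50),.073,s)[0]),"cup",inv(SQ,pix2w(c,(300,122),.037,s)[0]))
print("small",inv(LG,pix2w(c,(294,251),.047,s)[0]))
f=pix2w(c,[(254,338),(281,272)],.014,s); print("syr",[inv(LG,p) for p in f],inv(LG,f.mean(0)))
im=cv2.imread("pics/w15.png"); a=cv2.resize(im[0:170,190:380],None,fx=2,fy=2.0,interpolation=cv2.INTER_CUBIC);b=cv2.resize(im[200:370,190:380],None,fx=2,fy=2.0,interpolation=cv2.INTER_CUBIC)
cv2.imwrite("pics/c15.png",np.hstack([a,b]))
E
```

```text
forceps [array([-0.0298, -0.059 ]), array([-0.034 ,  0.0568])] [-0.0319 -0.0011]
tall [0.0362 0.0367] cup [ 0.0376 -0.0336]
small [0.0002 0.0723]
syr [array([ 0.0011, -0.0851]), array([0.0011, 0.0252])] [ 0.0011 -0.0299]
```

View pics/c15.png

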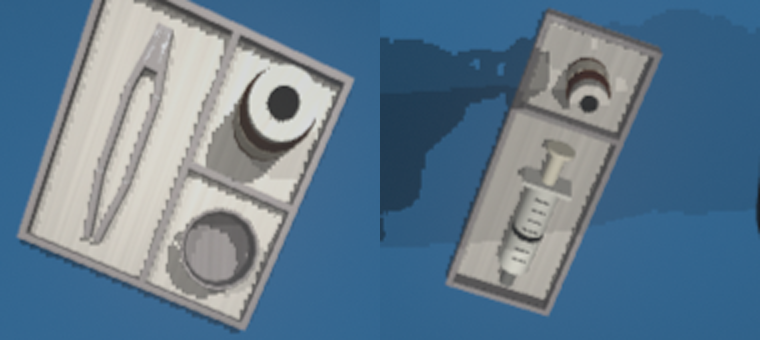

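All five items sit centred in their bays, well inside the limits, so I'm handing the job in.

```bash
python3 - <<'E'
from station import bot
print(bot.close_job())
E
```

```text
the job is handed in; nothing more can be done
None
```

Both kits are made up and handed in at about 54 s of the 118 s allowed. The syringe and small vial are in the grey long tray. The forceps, tall vial and steel cup are in the square tray. The hand-in reports no verdict, so this rests on my own checks.

| Item | Tray | x (mm) | y (mm) | Target x, y (mm) |
|---|---|---|---|---|
| Syringe | long | 1 | -30 | 0, -33 |
| Small vial | long | 0 | 72 | 0, 72 |
| Forceps | square | -32 | -1 | -33, 0 |
| Tall vial | square | 36 | 37 | 37, 36 |
| Cup | square | 38 | -34 | 37, -36 |

- **Positions:** these are measured from the last wrist picture, in each tray's own frame. All are well inside the limits.
- **Height and level:** I judged these by eye. Everything looks flat or upright on its bay floor in the last pictures, but I did not measure tilt or height.
- **Release:** the vials and cup were let go within about 1 mm of the floor. The syringe and forceps were let go with the fingertips just above the rim, so each dropped roughly 6–9 mm by my estimate.
- **Bystanders:** the bottle, glove box, pen cup and green tray look where they were in the side picture, though I did not measure them again. Wrist force readings stayed at 6 N or less.

No check failed or disagreed.

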